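# Air the culture chamber

## Task

Air the culture chamber: with the fingertips, press its front lever down until the lid stands wide open, and keep it open for about three seconds. Then ease the lever back up slowly, so that the lid comes down shut gently and does not slam, and leave it closed. Nothing is to be grasped; do not touch the lid itself, and leave the flask inside and the bottle, jar and tip box beside the chamber where they are.

Things in the scene. Friction and masses are not known exactly. Their poses are not given: they have to be found in the camera images.
- chamber: Fixed white open-topped tub, 180 (x) x 240 (y) x 90 mm high. Origin at the centre of its underside, on the bench; x axis from the lever side (nearer the robot) to the lid-hinge side, z up. A grey housing 140 mm wide, up to 79 mm high, on its front wall (x = -90 to -116 mm) carries the lever; a grey link cover 18 mm thick runs along its +y side.
- lid: Clear lid with grey frame, 186 (x) x 244 x 8 mm, about 0.3 kg. Origin on its hinge line (along chamber y, at chamber x = 94, z = 91 mm); closed, it lies level and reaches to chamber x = -92 mm. Its front edge swings up and away from the lever. A link makes its angle 3 times the lever's. Its weight shuts it, with little damping: let go, it slams.
- lever (a joint): Lever angle in rad: 0 up (lid shut), 0.42 fully down on its stop (lid open 72 degrees); pressing down increases it. No latch: the lid's weight brings it back to 0. Takes about 6 to 12 N at the pad, less as the lid rises. Pivot axis along chamber y, at chamber x = -103, z = 70 mm.
- lever_pad (a point): Middle of the top face of the lever's pressing pad; moves with the lever. The pad is a ribbed aluminium plate 60 mm wide (chamber y), 40 mm long (x), 10 mm thick. Lever up, this point is 90 mm in front of (-x) and 5 mm above the pivot axis, at chamber x = -193, y = 0, z = 75 mm; it sinks 37 mm along an arc to z = 38 mm at full press.
- flask: Loose clear culture flask with an orange cap, 45 x 92 x 25 mm, lying inside the closed chamber (leave alone). Origin under its flat body, at the chamber's floor (5 mm above the bench).
- bottle: Loose amber bottle, 60 mm in diameter, 140 mm high, standing beside the chamber (leave alone). Origin at the centre of its underside.
- jar: Loose white jar, 52 mm in diameter, 65 mm high, standing near the lever (leave alone). Origin at the centre of its underside.
- tip_box: Loose pipette-tip box with a clear top, 80 x 110 x 67 mm high, standing near the lever (leave alone). Origin at the centre of its underside.

How it is judged:
By the outcome, as a careful person would: the job done as asked, in the order asked, and still so for the second after the job is handed in, with the robot touching nothing.
It also fails if it takes over 46 s, if anything falls off the work surface, if the arm or the gripper's body presses on something with over 40 N, if the wrist force passes 120 N, or if a joint passes its speed limit or range.

## Robot

A 6-joint arm with a two-finger parallel gripper is mounted at the origin on the work surface. World frame = base frame: x ahead of the robot, y to its left, z up, the work surface at z = 0. Lengths are in m, angles in degrees, forces in N, time in s.
With the tool pointing down it reaches from about 0.275 to 0.975 m from the base axis. Payload 8.4 kg.
Tool frame: the origin (TCP) lies at the centre of the arm's flange, where the gripper is bolted on; the fingertips stand 190 mm ahead of it and the grasp point (between the pads) lies 171 mm ahead of it (env.finger_overhang is the distance from the TCP to the fingertips, in m); x points along the fingers, z is the direction in which the jaws open and shut, and the axes are right-handed (so a half turn about x gives the same grasp; the last joint's range is limited). The gripper opens to 92 mm and grips with 3 to 60 N. Pads are 20 mm wide; open, the fingers measure 128 mm over their backs; the gripper's body (75 mm by 189 mm) begins 69 mm behind the grasp point.
Start: joints at [71.196, 20.225, 93.587, -0, 66.188, -0.138], TCP at [0.2, 0.592, 0.405] pointing down, gripper open.
Joint ranges: [-150.9, 150.9], [-52.94, 120.26], [3.33, 152.33], [-74.26, 254.26], [0, 154.13], [-172.89, 172.89]. Speed limits (degrees/s): [127.2, 127.2, 159.86, 180, 180, 180].

## Interface

Orientations are given as a 3x3 rotation matrix whose columns are the frame's x, y, z axes.
In Python, from cell import env, optics, ticket gives the robot as it stands. The module is installed in compiled form; this text tells all that it offers.
- The arm moves only by the shell command python3 -m handwheel 'ROWS' [FORCE]. ROWS is JSON, a list of rows, each a list of 3 entries, a list of its own where there are three numbers: the turn, a rotation vector about the world's x, y, z in degrees, then the shift along the world's x, y, z in mm, then the closure, from 0 (fully open) to 1 (shut). A call has 1 to 20 rows; each row shifts and turns the commanded pose from where the row before left it; what a row does not reach is not made up. A row lasts 1/10 s, in which the tool goes at most 50 mm and 8.59 degrees, less where a joint would pass 70% of its speed; a pose out of reach is approached as far as the arm can. A call with a gripper value outside its range is refused whole. The fingers move at their own pace and stop on an object; FORCE is the grip in N (left out, the last holds). Time passes only in rows, so rows that do not move let the fingers close. It gives the time, the measured TCP pose, the force and the opening at its end, in the units of the state.
- env.read_state(): the state, without advancing time (a new reading comes with each control period).
- optics.snapshot(name): name is "scene" or "side" or "wrist"; returns (picture, depth): 400x640x3 uint8, red, green, blue; 400x640 float32, m along the optical axis (not along the pixel's ray), 0 where there is no reading.
- optics.calibration(name): a dict with "camera_matrix" (3x3 intrinsics, pixels), "rvec" (rotation vector, rad) and "tvec" (3), from world to camera coordinates, as OpenCV has them. Camera axes: x right, y down, z forward; pixel columns grow to the right and rows downward; lengths in m; the calibration is good to about 2 mm. The wrist camera is an equidistant fisheye: a pixel r from the principal point sees the ray r / f radians off the axis. A picture is of the moment at which its call begins: read the wrist's pose just before it. calibration takes no time and is no camera call; for the wrist camera it gives the pose at the moment of the call.
- ticket.hand_in(): hands the job in, once; it reports no verdict.
The state is a dict: "time_s": time; "q": joint angles; "joint_velocities": joint speeds; "effort": joint torques, N m; "eef_pos": TCP position; "eef_rot": TCP orientation; "wrist_force": force on the tool from outside, world axes, zero at the start; "torque": the same for the moment, N m; "opening": finger opening in m.
Only numpy, scipy, OpenCV 4.12 (cv2) and the standard library are available. Lean on these libraries where they do the work, as an engineer would, in place of code of your own. Each camera call takes 0.05 s, during which the arm holds its last target.

## Working session

There is one attempt and no reset: what is moved stays moved. The work goes in short steps, Python scripts to look and compute and a shell command to move; the robot and the scene stay as the last step left them, time stands still between calls to the robot, and variables do not carry over. Pictures are saved under pics/ and viewed, and the job is handed in when it is done.

```bash
mkdir -p pics; python3 - <<'E'
from cell import env, optics
import cv2,numpy as np
s=env.read_state(); print({k:np.round(v,3).tolist() for k,v in s.items()}, env.finger_overhang)
for n in ["scene","side","wrist"]:
    p,d=optics.snapshot(n); cv2.imwrite(f"pics/{n}0.png",p[:,:,::-1]); np.savez(f"{n}0.npz",p=p,d=d,**{k:np.array(v) for k,v in optics.calibration(n).items() if k in("camera_matrix","rvec","tvec")})
    print(n,optics.calibration(n))
E
```

```text
{'time_s': 0.0, 'q': [71.197, 20.264, 93.629, -0.001, 66.189, -0.136], 'joint_velocities': [-0.019, -0.039, -0.106, 0.007, -0.099, -0.051], 'effort': [0.002, -59.384, -33.421, 0.07, 0.024, -0.0], 'eef_pos': [0.2, 0.592, 0.404], 'eef_rot': [[-0.0, -0.947, 0.32], [-0.001, 0.32, 0.947], [-1.0, -0.0, -0.001]], 'wrist_force': [0.349, -0.337, 0.191], 'torque': [-0.009, 0.03, 0.021], 'opening': 0.092} 0.1901
scene {'camera_matrix': array([[364.3886332 ,   0.        , 323.32181668],
       [  0.        , 364.3886332 , 199.88282463],
       [  0.        ,   0.        ,   1.        ]]), 'rvec': array([ 2.46608888,  0.58749907, -0.20061794]), 'tvec': array([-0.5758967 , -0.13235046,  1.02460466])}
side {'camera_matrix': array([[383.71768775,   0.        , 321.57950139],
       [  0.        , 383.71768775, 196.19947607],
       [  0.        ,   0.        ,   1.        ]]), 'rvec': array([ 2.23095185, -0.69040075,  0.32545487]), 'tvec': array([-0.43185523,  0.3532027 ,  0.68027747])}
wrist {'camera_matrix': array([[309.70691629,   0.        , 322.78886193],
       [  0.        , 309.70691629, 201.82284795],
       [  0.        ,   0.        ,   1.        ]]), 'rvec': array([-2.37829107, -1.70648379, -0.21642866]), 'tvec': array([-0.62407032, -0.02802035,  0.39120512])}
```

View pics/scene0.png

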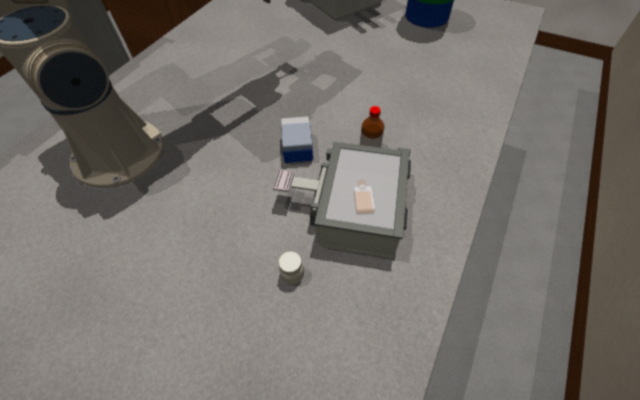

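View pics/side0.png

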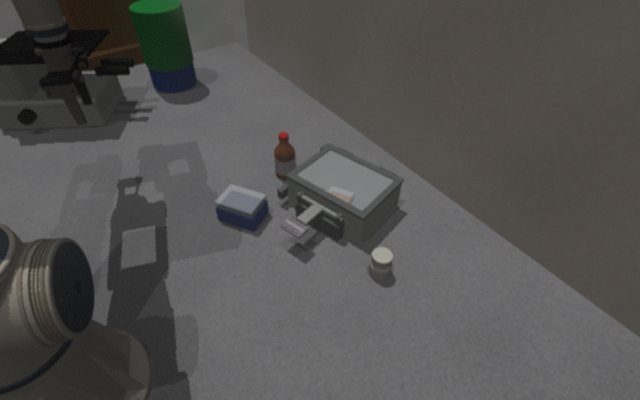

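View pics/wrist0.png

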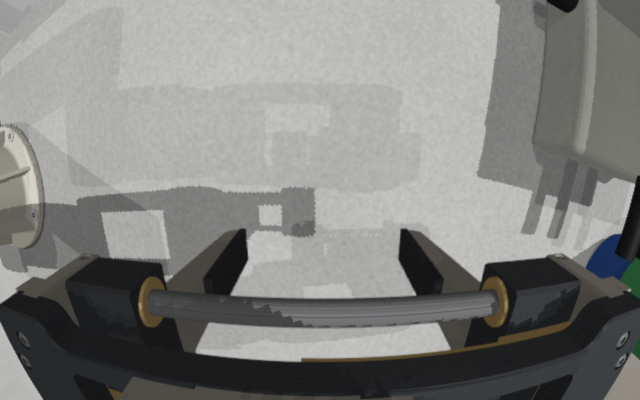

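The scene view shows the chamber lid (corners near (330,146), (410,150), (402,238), (318,226)), the pad at about (285,180), the tip box at (297,140), the jar at (290,265) and the bottle at (373,125). Next I'll zoom in and measure.

```bash
cat > h.py <<'E'
import numpy as np,cv2
def load(n):
    z=np.load(n+".npz"); return z['p'],z['d'],z['camera_matrix'],z['rvec'],z['tvec']
def cloud(n):
    p,d,K,r,t=load(n); R=cv2.Rodrigues(r)[0]
    v,u=np.mgrid[:400,:640]
    c=np.stack([(u-K[0,2])/K[0,0]*d,(v-K[1,2])/K[1,1]*d,d],-1)
    return p,d,(c-t)@R
def plane(n,uv,z):
    p,d,K,r,t=load(n); R=cv2.Rodrigues(r)[0]; C=-R.T@t
    uv=np.atleast_2d(uv).astype(float); ray=np.c_[(uv-K[:2,2])/np.array([K[0,0],K[1,1]]),np.ones(len(uv))]@R
    return C+ray*((z-C[2])/ray[:,2])[:,None]
E
python3 - <<'E'
from h import *
p,d,W=cloud("scene0"); cv2.imwrite("pics/sz.png",cv2.resize(p[100:300,250:430,::-1],None,fx=3,fy=3,interpolation=cv2.INTER_CUBIC)[:600])
p2,d2,W2=cloud("side0"); cv2.imwrite("pics/sidez.png",cv2.resize(p2[120:290,205:415,::-1],None,fx=3.5,fy=3.5,interpolation=cv2.INTER_CUBIC)[:600])
# lid plane: top height ~ .095-.10
for nm,WW in(("scene",W),("side",W2)):
    m=(abs(WW[...,2]-.095)<.008)&(WW[...,0]>.3)&(WW[...,0]<1.1)&(abs(WW[...,1])<.6)
    m=m.astype(np.uint8); n,l,st,c=cv2.connectedComponentsWithStats(m)
    i=1+st[1:,4].argmax(); pts=WW[l==i]
    print(nm,st[i],np.median(pts,0), cv2.minAreaRect((pts[:,:2]*1000).astype(np.float32)))
for uv in[(285,180),(297,140),(290,262),(364,200)]: print(uv,W[uv[1],uv[0]])
E
```

```text
scene [ 315  141   96   98 7358] [0.69255817 0.11573191 0.09762952] ((686.9619140625, 138.50743103027344), (192.1045684814453, 260.38299560546875), 16.22989273071289)
side [ 286  144  118   77 4670] [0.68001219 0.11837418 0.09559863] ((685.16015625, 137.95501708984375), (191.74452209472656, 261.7203674316406), 16.097373962402344)
(285, 180) [0.50648935 0.07572338 0.07648915]
(297, 140) [0.46208794 0.2113215  0.06709614]
(290, 262) [ 0.62010055 -0.09921197  0.06492004]
(364, 200) [0.70132475 0.09135355 0.09759356]
```

View pics/sz.png

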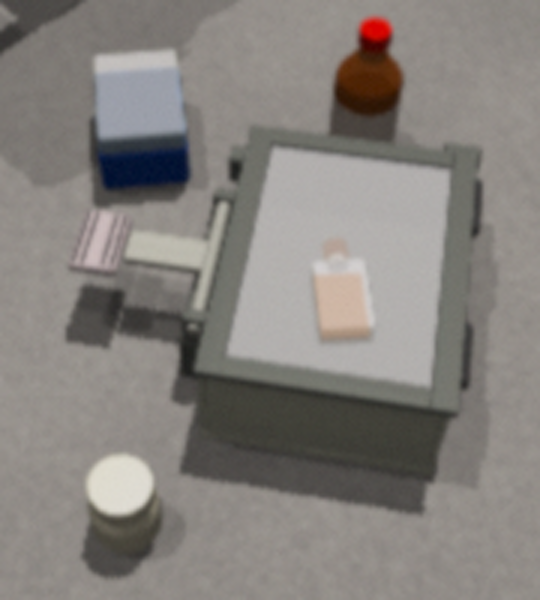

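View pics/sidez.png

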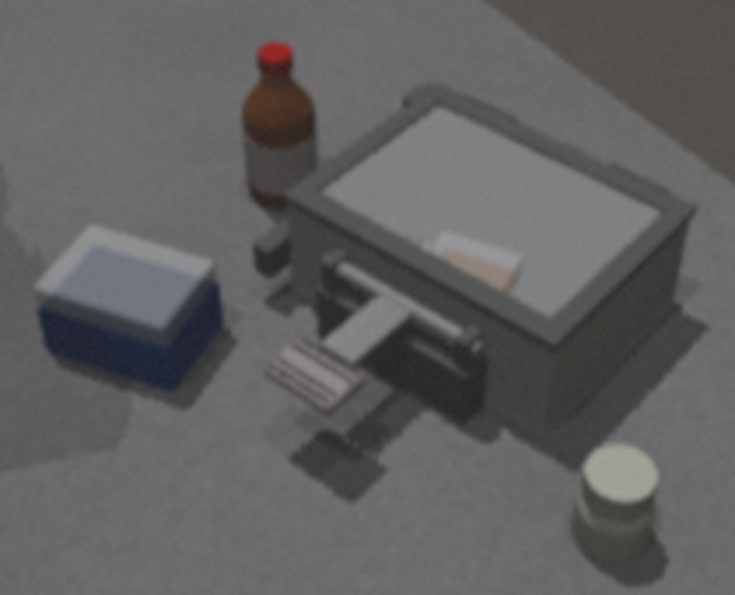

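```bash
python3 - <<'E'
from h import *
th=np.radians(16.2);ex=np.array([np.cos(th),np.sin(th)]);ey=np.array([-ex[1],ex[0]])
for nm in("scene0","side0"):
    p,d,W=cloud(nm)
    q=p.astype(int); pink=(q[...,0]-q[...,1]>6)
    m=(abs(W[...,2]-.076)<.008)&(abs(W[...,0]-.506)<.06)&(abs(W[...,1]-.076)<.06)
    print(nm,"near pts",m.sum(),(m&pink).sum())
    P=W[m]; 
    pad=(P[:,:2]-[.506,.076])@ex<.035; P=P[pad]
    print("z",np.median(P[:,2]),"rect",cv2.minAreaRect((P[:,:2]*1000).astype(np.float32)),"pinkmean",W[m&pink].mean(0) if (m&pink).any() else 0)
    a=P[:,:2]@ex;b=P[:,:2]@ey
    print("along",np.percentile(a,[1,99]),"across",np.percentile(b,[1,99]))
    M=(abs(W[...,2]-.097)<.007)&(abs(W[...,0]-.69)<.2)&(abs(W[...,1]-.13)<.2)
    a=W[M][:,:2]@ex;b=W[M][:,:2]@ey; print("lid along",np.percentile(a,[0,.5,2,98,99.5,100]),"across",np.percentile(b,[0,.5,2,98,99.5,100]))
# corners of lid from scene zoom (px/3+offset)
z=np.array([[250,127],[480,148],[457,412],[200,375]])/3+[250,100]
C=plane("scene0",z,.099)[:,:2]; print(C, "sides",[np.linalg.norm(C[i]-C[(i+1)%4]) for i in range(4)],"cen",C.mean(0))
for i,j in((0,1),(3,2)): print(np.degrees(np.arctan2(*(C[j]-C[i])[::-1])))
for i,j in((0,3),(1,2)): print(np.degrees(np.arctan2(*(C[j]-C[i])[::-1]))+90)
zz=np.array([[95,208],[131,212],[110,272],[70,268]])/3+[250,100]
C=plane("scene0",zz,.075)[:,:2]; print(C,C.mean(0),[np.linalg.norm(C[i]-C[(i+1)%4]) for i in range(4)])
zz=np.array([[308,338],[365,372],[325,412],[265,372]])/3.5+[205,120]
C=plane("side0",zz,.075)[:,:2]; print(C,C.mean(0),[np.linalg.norm(C[i]-C[(i+1)%4]) for i in range(4)])
E
```

```text
scene0 near pts 560 343
z 0.07566834178803412 rect ((510.11956787109375, 79.70887756347656), (59.23113250732422, 60.43895721435547), 16.788904190063477) pinkmean [0.50188793 0.07423874 0.07563384]
along [0.48293202 0.5412711 ] across [-0.09568727 -0.03689314]
lid along [0.60223362 0.60370194 0.60681336 0.78708874 0.79174024 0.79439481] across [-0.18882473 -0.18755765 -0.18632618  0.06518446  0.12982143  0.14825811]
side0 near pts 540 60
z 0.07349617678204233 rect ((509.3013610839844, 77.6385498046875), (61.898948669433594, 60.23921585083008), 17.899869918823242) pinkmean [0.50108418 0.07656043 0.07414907]
along [0.48059113 0.54082625] across [-0.09713954 -0.03838489]
lid along [0.60046569 0.60167208 0.60249953 0.78333725 0.7878776  0.7924454 ] across [-0.1895736  -0.18855598 -0.18667363  0.1195368   0.13649427  0.14785256]
[[ 0.56427936  0.21781223]
 [ 0.74174844  0.27974106]
 [ 0.8087965   0.03918591]
 [ 0.63836364 -0.01327114]] sides [np.float64(0.187963968112436), np.float64(0.24972429065085225), np.float64(0.1783230324165546), np.float64(0.24266850245835875)] cen [0.68829699 0.13086701]
19.236717884664113
17.10769193479137
17.77561291383128
15.574333988501209
[[0.48167795 0.10165928]
 [0.50989648 0.11102462]
 [0.52533954 0.05104066]
 [0.49550025 0.04046988]] [0.50310356 0.07604861] [np.float64(0.02973205661260123), np.float64(0.061940000503157636), np.float64(0.0316563530594651), np.float64(0.0627311644539856)]
[[0.5124291  0.10145034]
 [0.52716167 0.05367518]
 [0.48658235 0.03880383]
 [0.47239698 0.09051417]] [0.49964253 0.07111088] [np.float64(0.04999514064209807), np.float64(0.0432184932750827), np.float64(0.05362074133811666), np.float64(0.04149903928253142)]
```

```bash
python3 -m handwheel '[[[0,0,1],[10,-17,-2],1],[[0,0,2],[20,-34,-4],1],[[0,0,2.4],[20,-34,-4],1],[[0,0,2.4],[20,-34,-4],1],[[0,0,2.4],[20,-34,-4],1],[[0,0,2.4],[20,-34,-4],1],[[0,0,2.4],[20,-34,-4],1],[[0,0,2.4],[20,-34,-4],1],[[0,0,2.4],[20,-34,-4],1],[[0,0,2.4],[20,-34,-4],1],[[0,0,2.4],[20,-34,-4],1],[[0,0,2.4],[20,-34,-4],1],[[0,0,2.4],[20,-34,-4],1],[[0,0,2.4],[20,-34,-4],1],[[0,0,2.4],[20,-34,-4],1],[[0,0,1.2],[9,-23,-2],1],[[0,0,0],[0,0,0],1],[[0,0,0],[0,0,0],1]]' 10
python3 - <<'E'
from cell import env, optics
import cv2,numpy as np
s=env.read_state(); print({k:np.round(v,3).tolist() for k,v in s.items()})
c=optics.calibration("wrist"); R=cv2.Rodrigues(c['rvec'])[0]; print("cam at",-R.T@c['tvec'])
z=s['eef_rot'];print("jaw ang",np.degrees(np.arctan2(z[1][2],z[0][2])))
for n in ["scene","wrist","side"]:
    p,d=optics.snapshot(n); cv2.imwrite(f"pics/{n}1.png",p[:,:,::-1])
E
```

```text
time_s: 1.95
eef_pos: [0.4989, 0.076, 0.3445]
eef_rot: [[-0.001, -0.958, -0.286], [0.0, -0.286, 0.958], [-1.0, 0.001, 0.0]]
wrist_force: [-0.3, -0.9, 0.0]
opening: 0.0007
{'time_s': 1.95, 'q': [8.48, 13.657, 111.473, 0.022, 54.908, -98.144], 'joint_velocities': [1.667, -0.416, 0.284, 0.113, -0.016, 0.145], 'effort': [-1.398, -46.176, -29.157, -0.137, 0.022, -0.158], 'eef_pos': [0.499, 0.076, 0.344], 'eef_rot': [[-0.001, -0.958, -0.286], [0.0, -0.286, 0.958], [-1.0, 0.001, 0.0]], 'wrist_force': [-0.333, -0.923, 0.009], 'torque': [0.052, 0.047, 0.034], 'opening': 0.001}
cam at [0.43087903 0.05555499 0.32549517]
jaw ang 106.61232678120605
```

View pics/wrist1.png

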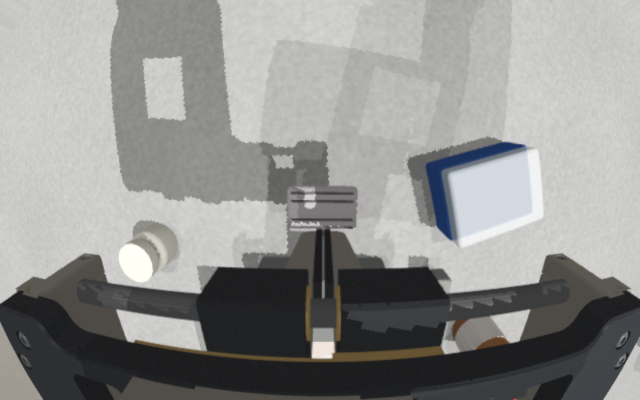

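View pics/side1.png

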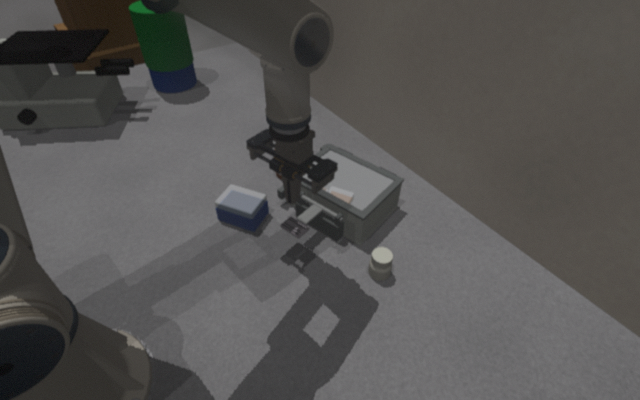

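The wrist view shows the pad at about (289–357, 187–228), centred laterally on the closed fingers at column 323. I'll check its front edge by casting rays.

```bash
python3 - <<'E'
from cell import optics
import cv2,numpy as np
c=optics.calibration("wrist");K=c['camera_matrix'];R=cv2.Rodrigues(c['rvec'])[0];C=-R.T@c['tvec']
th=np.radians(16.4);ex=np.array([np.cos(th),np.sin(th)]);ey=np.array([-ex[1],ex[0]])
for uv in[(289,188),(357,187),(290,226),(357,228)]:
    q=(np.array(uv)-K[:2,2])/K[0,0];r=np.hypot(*q);v=np.r_[q/r*np.sin(r),np.cos(r)]@R
    P=C+v*(.075-C[2])/v[2];print(uv,P.round(4),P[:2]@ex,P[:2]@ey)
t=np.array([.4989,.076]);print("tool",t@ex,t@ey)
E
```

```text
(289, 188) [0.4896 0.0451 0.075 ] 0.48242508445056786 -0.09501067964559934
(357, 187) [0.4725 0.0989 0.075 ] 0.4812338551821672 -0.0385529628777097
(290, 226) [0.5215 0.0546 0.075 ] 0.5157314527502052 -0.09489542605217638
(357, 228) [0.5067 0.1103 0.075 ] 0.5172192745031975 -0.03727956657609667
tool 0.5000596926180934 -0.06795229075386668
```

All three views agree to within about 2 mm, and the tool is centred over the pad. Next I descend to just above it, then make contact slowly.

```bash
python3 -m handwheel '[[[0,0,0],[0,0,-8],1],[[0,0,0],[0,0,-16],1],[[0,0,0],[0,0,-16],1],[[0,0,0],[0,0,-16],1],[[0,0,0],[0,0,-12],1],[[0,0,0],[0,0,-5],1],[[0,0,0],[0,0,-2],1],[[0,0,0],[0,0,-2],1],[[0,0,0],[0,0,-2],1],[[0,0,0],[0,0,-2],1]]'
```

```text
time_s: 3.1
eef_pos: [0.4993, 0.0762, 0.2644]
eef_rot: [[0.001, -0.958, -0.288], [0.0, -0.288, 0.958], [-1.0, -0.001, -0.0]]
wrist_force: [-1.5, 0.0, 9.6]
opening: 0.0006
```

```bash
python3 -m handwheel '[[[0,0,0],[0,0,-1.5],1],[[0,0,0],[0,0,-2],1],[[0,0,0],[0,0,-2],1],[[0,0,0],[0,0,-2],1],[[0,0,0],[0,0,-2],1],[[0,0,0],[0,0,-2],1],[[0,0,0],[0,0,-2],1],[[0,0,0],[0,0,-2],1],[[0,0,0],[0,0,-2],1],[[0,0,0],[0,0,-2],1],[[0,0,0],[0,0,-2],1],[[0,0,0],[0,0,-2],1],[[0,0,0],[0,0,-2],1],[[0,0,0],[0,0,-2],1],[[0,0,0],[0,0,-2],1],[[0,0,0],[0,0,-1.5],1],[[0,0,0],[0,0,-1],1]]'
```

```text
time_s: 4.8
eef_pos: [0.4995, 0.0761, 0.2321]
eef_rot: [[0.001, -0.958, -0.288], [0.0, -0.288, 0.958], [-1.0, -0.001, -0.0]]
wrist_force: [0.8, 0.3, 4.6]
opening: 0.0005
```

```bash
python3 -m handwheel '[[[0,0,0],[0,0,-1],1],[[0,0,0],[0,0,-1],1],[[0,0,0],[0,0,-0.5],1],[[0,0,0],[0,0,-0.5],1],[[0,0,0],[0,0,0],1]]'
```

```text
time_s: 5.3
eef_pos: [0.499, 0.0761, 0.2289]
eef_rot: [[-0.0, -0.958, -0.288], [-0.0, -0.288, 0.958], [-1.0, 0.0, 0.0]]
wrist_force: [-0.8, 0.6, 7.2]
opening: 0.0007
```

```bash
python3 -m handwheel '[[[0,0,0],[0,0,-0.5],1],[[0,0,0],[0,0,0],1]]'; python3 - <<'E'
from cell import env, optics
import cv2
print(env.read_state()['wrist_force'])
p,d=optics.snapshot("side"); cv2.imwrite("pics/side2.png",cv2.resize(p[80:290,190:430,::-1],None,fx=2.5,fy=2.5,interpolation=cv2.INTER_CUBIC))
E
```

```text
time_s: 5.5
eef_pos: [0.4991, 0.0761, 0.2287]
eef_rot: [[0.0, -0.958, -0.288], [-0.0, -0.288, 0.958], [-1.0, -0.0, -0.0]]
wrist_force: [-2.4, 0.1, 12.3]
opening: 0.0003
[-2.39521281  0.11778989 12.30126177]
```

View pics/side2.png

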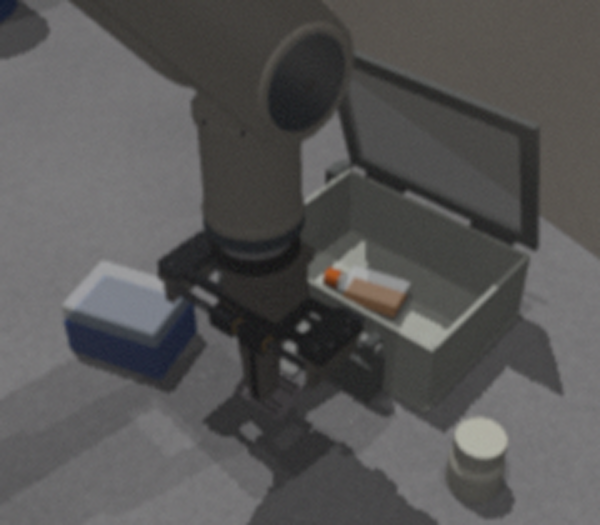

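The lid is standing wide open, at about (440,150) in this crop. The force rose with no further travel, so the lever is on its stop. Now I hold it for about three seconds.

```bash
python3 -m handwheel '[[[0,0,0],[0,0,0],1],[[0,0,0],[0,0,0],1],[[0,0,0],[0,0,0],1],[[0,0,0],[0,0,0],1],[[0,0,0],[0,0,0],1],[[0,0,0],[0,0,0],1],[[0,0,0],[0,0,0],1],[[0,0,0],[0,0,0],1],[[0,0,0],[0,0,0],1],[[0,0,0],[0,0,0],1],[[0,0,0],[0,0,0],1],[[0,0,0],[0,0,0],1],[[0,0,0],[0,0,0],1],[[0,0,0],[0,0,0],1],[[0,0,0],[0,0,0],1],[[0,0,0],[0,0,0],1],[[0,0,0],[0,0,0],1],[[0,0,0],[0,0,0],1],[[0,0,0],[0,0,0],1],[[0,0,0],[0,0,0],1]]'; python3 -m handwheel '[[[0,0,0],[0,0,0],1],[[0,0,0],[0,0,0],1],[[0,0,0],[0,0,0],1],[[0,0,0],[0,0,0],1],[[0,0,0],[0,0,0],1],[[0,0,0],[0,0,0],1],[[0,0,0],[0,0,0],1],[[0,0,0],[0,0,0],1],[[0,0,0],[0,0,0],1]]'
```

```text
time_s: 7.55
eef_pos: [0.4991, 0.0761, 0.2287]
eef_rot: [[0.0, -0.958, -0.288], [-0.0, -0.288, 0.958], [-1.0, -0.0, -0.0]]
wrist_force: [-2.6, -0.4, 12.2]
opening: 0.0007
time_s: 8.45
eef_pos: [0.4991, 0.0761, 0.2287]
eef_rot: [[0.0, -0.958, -0.288], [-0.0, -0.288, 0.958], [-1.0, -0.0, -0.0]]
wrist_force: [-2.3, -0.6, 11.6]
opening: 0.0002
```

```bash
python3 -m handwheel '[[[0,0,0],[0,0,0.5],1],[[0,0,0],[0,0,1],1],[[0,0,0],[0,0,1],1],[[0,0,0],[0,0,1],1],[[0,0,0],[0,0,1],1],[[0,0,0],[0,0,1],1],[[0,0,0],[0,0,1],1],[[0,0,0],[0,0,1],1],[[0,0,0],[0,0,1],1],[[0,0,0],[0,0,1],1],[[0,0,0],[0,0,1],1],[[0,0,0],[0,0,1],1],[[0,0,0],[0,0,1],1],[[0,0,0],[0,0,1],1],[[0,0,0],[0,0,1],1],[[0,0,0],[0,0,1],1],[[0,0,0],[0,0,1],1],[[0,0,0],[0,0,1],1],[[0,0,0],[0,0,1],1],[[0,0,0],[0,0,1],1]]'
```

```text
time_s: 10.45
eef_pos: [0.4989, 0.0761, 0.2478]
eef_rot: [[-0.0, -0.958, -0.288], [-0.0, -0.288, 0.958], [-1.0, 0.0, 0.0]]
wrist_force: [-5.4, -1.0, 4.5]
opening: 0.0006
```

```bash
python3 -m handwheel '[[[0,0,0],[0,0,0.8],1],[[0,0,0],[0,0,0.7],1],[[0,0,0],[0,0,0.7],1],[[0,0,0],[0,0,0.7],1],[[0,0,0],[0,0,0.7],1],[[0,0,0],[0,0,0.7],1],[[0,0,0],[0,0,0.6],1],[[0,0,0],[0,0,0.6],1],[[0,0,0],[0,0,0.6],1],[[0,0,0],[0,0,0.5],1],[[0,0,0],[0,0,0.5],1],[[0,0,0],[0,0,0.5],1],[[0,0,0],[0,0,0.5],1],[[0,0,0],[0,0,0.5],1],[[0,0,0],[0,0,0.5],1],[[0,0,0],[0,0,0.5],1],[[0,0,0],[0,0,0.4],1],[[0,0,0],[0,0,0.4],1],[[0,0,0],[0,0,0.4],1],[[0,0,0],[0,0,0.4],1]]'
```

```text
time_s: 12.45
eef_pos: [0.4988, 0.076, 0.2591]
eef_rot: [[-0.001, -0.958, -0.288], [-0.0, -0.288, 0.958], [-1.0, 0.001, 0.0]]
wrist_force: [-5.9, -1.5, 7.6]
opening: 0.0004
```

```bash
python3 -m handwheel '[[[0,0,0],[0,0,0.4],1],[[0,0,0],[0,0,0.4],1],[[0,0,0],[0,0,0.4],1],[[0,0,0],[0,0,0.3],1],[[0,0,0],[0,0,0.3],1],[[0,0,0],[0,0,0.3],1],[[0,0,0],[0,0,0.3],1],[[0,0,0],[0,0,0.3],1],[[0,0,0],[0,0,0.3],1],[[0,0,0],[0,0,0.3],1],[[0,0,0],[0,0,0.3],1],[[0,0,0],[0,0,0.3],1],[[0,0,0],[0,0,0.2],1],[[0,0,0],[0,0,0.2],1],[[0,0,0],[0,0,0.2],1],[[0,0,0],[0,0,0.2],1],[[0,0,0],[0,0,0.2],1],[[0,0,0],[0,0,0.2],1],[[0,0,0],[0,0,0.2],1],[[0,0,0],[0,0,0.2],1]]'
```

```text
time_s: 14.45
eef_pos: [0.4989, 0.0761, 0.2647]
eef_rot: [[-0.0, -0.958, -0.288], [-0.0, -0.288, 0.958], [-1.0, 0.0, 0.0]]
wrist_force: [-6.5, -1.8, 8.0]
opening: 0.0005
```

```bash
python3 -m handwheel '[[[0,0,0],[0,0,0.2],1],[[0,0,0],[0,0,0.2],1],[[0,0,0],[0,0,0.2],1],[[0,0,0],[0,0,0.2],1],[[0,0,0],[0,0,0.2],1],[[0,0,0],[0,0,0.2],1],[[0,0,0],[0,0,0.2],1],[[0,0,0],[0,0,0.2],1],[[0,0,0],[0,0,0.2],1],[[0,0,0],[0,0,0.2],1]]';python3 -m handwheel '[[[0,0,0],[0,0,0.2],1],[[0,0,0],[0,0,0.2],1],[[0,0,0],[0,0,0.2],1],[[0,0,0],[0,0,0.2],1],[[0,0,0],[0,0,0.2],1]]'
```

```text
time_s: 15.45
eef_pos: [0.4991, 0.0761, 0.2664]
eef_rot: [[0.0, -0.958, -0.288], [0.0, -0.288, 0.958], [-1.0, -0.0, -0.0]]
wrist_force: [0.1, -0.0, -0.1]
opening: 0.0005
time_s: 15.95
eef_pos: [0.499, 0.0761, 0.2674]
eef_rot: [[0.0, -0.958, -0.288], [-0.0, -0.288, 0.958], [-1.0, -0.0, -0.0]]
wrist_force: [-1.0, -0.3, 0.4]
opening: 0.0007
```

The fingertips are free of the pad. I'll rise and check.

```bash
python3 -m handwheel '[[[0,0,0],[0,0,1],1],[[0,0,0],[0,0,4],1],[[0,0,0],[0,0,8],1],[[0,0,0],[0,0,15],1],[[0,0,0],[-5,0,20],1],[[0,0,0],[-10,0,20],1],[[0,0,0],[-10,0,20],1],[[0,0,0],[-10,0,12],1],[[0,0,0],[-5,0,5],1],[[0,0,0],[0,0,0],1],[[0,0,0],[0,0,0],1],[[0,0,0],[0,0,0],1]]'; python3 - <<'E'
from cell import env, optics
import cv2,numpy as np
from h import *
for n in("scene","side"):
    p,d=optics.snapshot(n); c=optics.calibration(n); np.savez(n+"3.npz",p=p,d=d,**{k:c[k] for k in("camera_matrix","rvec","tvec")})
    _,_,W0=cloud(n+"0");_,_,W=cloud(n+"3")
    m=(abs(W0[...,2]-.097)<.005)&(abs(W0[...,0]-.69)<.14)&(abs(W0[...,1]-.13)<.15)
    print(n,"lid z now/before",np.median(W[m][:,2]),np.median(W0[m][:,2]),np.percentile(W[m][:,2]-W0[m][:,2],[5,95]))
    cv2.imwrite(f"pics/{n}3.png",np.vstack([cv2.resize(q[90:290,200:430,::-1],None,fx=1.5,fy=1.5) for q in(np.load(n+"0.npz")['p'],p)]))
E
```

```text
time_s: 17.15
eef_pos: [0.4592, 0.0761, 0.3718]
eef_rot: [[-0.001, -0.958, -0.288], [-0.0, -0.288, 0.958], [-1.0, 0.001, 0.0]]
wrist_force: [-0.4, 0.6, 0.0]
opening: 0.0006
scene lid z now/before 0.09763232154919407 0.09763378126302436 [-0.00264061  0.0026608 ]
side lid z now/before 0.0959301320541206 0.09566381066162624 [-0.00257038  0.21324784]
```

View pics/side3.png

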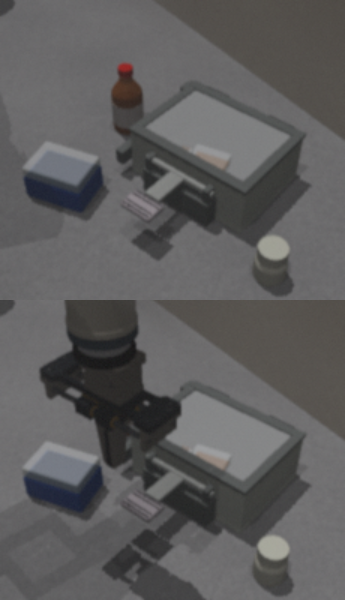

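View pics/scene3.png

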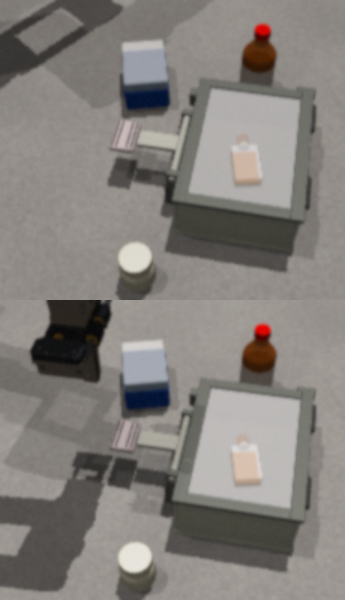

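In both views the lid is shut, the lever is up, and the flask, bottle, jar and tip box look the same before and after. The gripper is clear of everything.

```bash
python3 -c "
from cell import ticket
print(ticket.hand_in())"
```

```text
the job is handed in; nothing more can be done
None
```

The chamber has been aired and is shut again, and the job is handed in at about 17 s of the 46 s allowed.

- **Opening:** I pressed the lever down onto its stop with the closed fingertips. The side view showed the lid standing wide open. The force readings I took stayed at about 12 N or less.
- **Hold:** I held it open for just over 3 s.
- **Closing:** I eased the lever up over about 7 s, slowing to 2 mm/s at the end. The fingertips stayed in contact until the force at the pad fell to zero. I did not measure the lid's speed directly.
- **Last checks:** The scene camera puts the lid at its starting height (97.6 mm before and after). The side camera agrees (95.7 mm before, 95.9 mm after), apart from some pixels where the arm blocked its view. The flask, jar and tip box look unmoved in both views. The bottle was hidden behind the gripper in the final side view, so only the scene view confirms it. The gripper is clear of everything.

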